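Line up the bedside containers by height

TASK

Stand the spray can, lotion bottle, pill bottle and cream jar upright and centred on the four cork coasters of the bedside board, one on each, in order of height: the tallest next to the alarm clock and the shortest next to the drinking glass, so that each can be found by touch at night. Do not tip any of them over, and leave the clock and the glass standing where they are.

Things in the scene. Friction and masses are not known exactly. Their poses are not given: they have to be found in the camera images.
- spray_can: The tallest container: slender aluminium spray can, 126 mm high. Body 38 mm in diameter up to 100 mm, then a grey cap 28 mm in diameter from 106 to 126 mm. About 120 g. Stands loose and upright on the table at the start. Origin: centre of its underside; z is its axis, upwards; yaw means nothing (round).
- lotion_bottle: The second tallest: white plastic lotion bottle with a grey band, 96 mm high. Body 46 mm in diameter up to 72 mm, then a grey cap 26 mm in diameter from 80 to 96 mm. About 130 g. Stands loose and upright on the table at the start. Origin: centre of its underside; z is its axis, upwards; yaw means nothing (round).
- pill_bottle: The third tallest: amber pill bottle with a blank paper label and white cap, 70 mm high. Body 40 mm in diameter up to 52 mm, cap 38 mm in diameter above it. About 70 g. Stands loose and upright on the table at the start. Origin: centre of its underside; z is its axis, upwards; yaw means nothing (round).
- cream_jar: The shortest, and the widest: white cream jar with an aluminium lid, 45 mm high, 52 mm in diameter up to 29 mm, lid 54 mm in diameter above it. About 110 g. Stands loose and upright on the table at the start. Origin: centre of its underside; z is its axis, upwards; yaw means nothing (round).
- coaster_a: One of four identical round cork coasters fixed on the bedside board, 70 mm across, 4 mm thick, evenly spaced 82 mm apart in one straight row along the board. Which of the four names is where in the row changes. Origin: centre of its underside, 8 mm above the table; its top is 12 mm above the table. z up, its y axis runs along the row.
- coaster_b: One of four identical round cork coasters fixed on the bedside board, 70 mm across, 4 mm thick, evenly spaced 82 mm apart in one straight row along the board. Which of the four names is where in the row changes. Origin: centre of its underside, 8 mm above the table; its top is 12 mm above the table. z up, its y axis runs along the row.
- coaster_c: One of four identical round cork coasters fixed on the bedside board, 70 mm across, 4 mm thick, evenly spaced 82 mm apart in one straight row along the board. Which of the four names is where in the row changes. Origin: centre of its underside, 8 mm above the table; its top is 12 mm above the table. z up, its y axis runs along the row.
- coaster_d: One of four identical round cork coasters fixed on the bedside board, 70 mm across, 4 mm thick, evenly spaced 82 mm apart in one straight row along the board. Which of the four names is where in the row changes. Origin: centre of its underside, 8 mm above the table; its top is 12 mm above the table. z up, its y axis runs along the row.
- clock: Black round alarm clock with a white dial, 72 mm wide along the row, 34 mm deep, 83 mm high, 250 g, loose. It stands on the board (540 x 90 x 8 mm, wood) at one end of the row, either end, its centre 99 mm from the centre of the nearest coaster, in line with the row. Origin: centre of its underside, 8 mm above the table; z up, its y axis runs along the row.
- tumbler: Empty clear drinking glass, 70 mm across the rim, 95 mm high, 250 g, loose. It stands on the board at the other end of the row from the clock, its centre 99 mm from the centre of the nearest coaster. Origin: centre of its underside, 8 mm above the table.

How it is judged (in metres and radians):
At the end, for the whole second after the job is handed in: Each of the four containers stands upright (within 0.1 rad) and at rest on a coaster, its centre within 13 mm of the coaster's centre; counted from the clock the order is spray can, lotion bottle, pill bottle, cream jar; the clock and the glass are upright and within 20 mm of where they started ((horizontal distance between spray_can and coaster_a below 0.013 m or horizontal distance between spray_can and coaster_b below 0.013 m or horizontal distance between spray_can and coaster_c below 0.013 m or horizontal distance between spray_can and coaster_d below 0.013 m) and horizontal distance between spray_can and clock between 0.06 and 0.14 m and height (world z) of spray_can between 0.008 and 0.017 m and angle between each of spray_can, lotion_bottle, pill_bottle, cream_jar, clock, tumbler's own z axis and vertical below 0.1 rad and linear speed of each of spray_can, lotion_bottle, pill_bottle, cream_jar below 0.02 m/s and angular speed of each of spray_can, lotion_bottle, pill_bottle, cream_jar below 0.2 rad/s and (horizontal distance between lotion_bottle and coaster_a below 0.013 m or horizontal distance between lotion_bottle and coaster_b below 0.013 m or horizontal distance between lotion_bottle and coaster_c below 0.013 m or horizontal distance between lotion_bottle and coaster_d below 0.013 m) and horizontal distance between lotion_bottle and clock between 0.14 and 0.222 m and height (world z) of lotion_bottle between 0.008 and 0.017 m and (horizontal distance between pill_bottle and coaster_a below 0.013 m or horizontal distance between pill_bottle and coaster_b below 0.013 m or horizontal distance between pill_bottle and coaster_c below 0.013 m or horizontal distance between pill_bottle and coaster_d below 0.013 m) and horizontal distance between pill_bottle and clock between 0.222 and 0.304 m and height (world z) of pill_bottle between 0.008 and 0.017 m and (horizontal distance between cream_jar and coaster_a below 0.013 m or horizontal distance between cream_jar and coaster_b below 0.013 m or horizontal distance between cream_jar and coaster_c below 0.013 m or horizontal distance between cream_jar and coaster_d below 0.013 m) and horizontal distance between cream_jar and clock between 0.304 and 0.4 m and height (world z) of cream_jar between 0.008 and 0.017 m and distance of each of clock, tumbler from where it was at the start of the episode below 0.02 m); the robot touches nothing.
It fails at once if one of the four containers is tipped over (angle between any of spray_can, lotion_bottle, pill_bottle, cream_jar's own z axis and vertical above 1 rad).
It fails at once if the clock or the glass is tipped over or pushed more than 30 mm from its place (angle between any of clock, tumbler's own z axis and vertical above 1 rad or distance of any of clock, tumbler from where it was at the start of the episode above 0.03 m).
It also fails if it takes over 115 s, if anything falls off the work surface, if the arm or the gripper's body presses on something with over 40 N, if the wrist force passes 120 N, or if a joint passes its speed limit or range.

ROBOT

A 6-joint arm with a two-finger parallel gripper is mounted at the origin on the work surface. World frame = base frame: x ahead of the robot, y to its left, z up, the work surface at z = 0. Lengths are in m, angles in degrees, forces in N, time in s.
With the tool pointing down it reaches from about 0.4 to 0.925 m from the base axis. Payload 12.5 kg.
Tool frame: the origin (TCP) lies between the finger pads; the fingertips stand tcp_to_tips ahead of it and the grasp point (between the pads) lies 5 mm behind it (tcp_to_tips is the distance from the TCP to the fingertips, in m); z points along the fingers, y is the line along which they close (so a half turn about z gives the same grasp; the last joint's range is limited). The gripper opens to 95 mm and grips with 3 to 60 N. Pads are 20 mm wide; open, the fingers measure 119 mm over their backs; the gripper's body (75 mm by 180 mm) begins 59 mm behind the grasp point.
Start: joints at [57.147, 28.126, 89.318, -0, 62.55, -6.05], TCP at [0.282, 0.558, 0.229] pointing down, gripper open.
Joint ranges: [-177.58, 177.58], [-47.91, 125.51], [2.72, 160], [-65.01, 245.01], [3.68, 167.84], [-153.87, 153.87]. Speed limits (degrees/s): [127.2, 127.2, 159.86, 180, 180, 180].

INTERFACE

Orientations are given as [roll, pitch, yaw] about the fixed x, y, z axes, in that order (R = Rz(yaw) Ry(pitch) Rx(roll)).
In Python, from workcell import * gives the robot as it stands.
- The arm moves only by the tool play_rows, never from a script. Its argument "steps" is a list that holds one entry, the list of rows, each a list of 7 numbers: the turn, a rotation vector about the tool's x, y, z in rad, then the shift along the tool's x, y, z in mm, then the gripper's target within -1 to 1 (fully open at 1, half-way at 0, shut at -1). A call has 1 to 12 rows; each row shifts and turns the commanded pose from where the row before left it, along the tool's axes as they then stand; what a row does not reach is not made up. A row lasts 1/12 s, in which the tool goes at most 41.7 mm and 7.16 degrees, less where a joint would pass 70% of its speed; a pose out of reach is approached as far as the arm can. A call with a gripper value outside its range is refused whole. The fingers move at their own pace and stop on an object; "squeeze" is the grip in N (left out, the last holds). Time passes only in rows, so rows that do not move let the fingers close. It gives the time, the measured TCP pose, the force, the opening and the grip force at its end, in the units of the state.
- sense(): the state, without advancing time (a new reading comes with each control period).
- snapshot(name): name is "scene" or "top"; returns the picture (420x560x3 uint8, red, green, blue); there is no depth.
- camera_model(name): a dict with "fx", "fy", "cx", "cy" (pixels), "R" (3x3) and "t" (3): a world point X has camera coordinates R X + t. Camera axes: x right, y down, z forward; pixel columns grow to the right and rows downward; lengths in m; the calibration is good to about 2 mm. A picture is of the moment at which its call begins. camera_model takes no time and is no camera call.
- finish_job(): hands the job in; it is judged then, once.
The state is a dict: "clock": time; "joint_positions": joint angles; "dq": joint speeds; "tau": joint torques, N m; "position": TCP position; "tcp_rot": TCP orientation; "force": force on the tool from outside, world axes, zero at the start; "ft_torque": the same for the moment, N m; "opening": finger opening in m; "finger_force": force on a finger pad.
Only numpy, scipy, OpenCV 4.12 (cv2) and the standard library are available. Lean on these libraries where they do the work, as an engineer would, in place of code of your own. Each camera call takes 0.05 s, during which the arm holds its last target. There are 200 camera calls.

## Working session

There is one attempt and no reset: what is moved stays moved. The work goes in short steps, Python scripts to look and compute and a tool call to move; the robot and the scene stay as the last step left them, time stands still between calls to the robot, and variables do not carry over. Pictures are saved under pics/ and viewed, at most 14 in all, crops included, and the job is handed in when it is done.

Besides the shell and the picture viewer there is one more tool, called after "Request:" as a command line: name --argument value ..., lists and objects as JSON in quotes. play_rows: Moves the arm, as the interface text tells. Its arguments: {"type":"object","properties":{"steps":{"type":"array","items":{"type":"array","items":{"type":"array","items":{"type":"number"}}}},"squeeze":{"type":"number"}},"required":["steps"]}

```bash
mkdir -p pics; ls
python3 - <<'E'
from workcell import *
import cv2
s=sense();print({k:s[k] for k in s})
for n in("scene","top"):
    cv2.imwrite(f"pics/{n}0.png",snapshot(n)[:,:,::-1]); c=camera_model(n);print(n,c)
E
```

```text
pics
{'clock': 0.0, 'joint_positions': array([ 5.71469393e+01,  2.81640786e+01,  8.93517624e+01, -2.50415650e-04,
        6.25493565e+01, -6.05116808e+00]), 'dq': array([-0.12860293,  0.0983878 , -0.00117526,  0.15072767,  0.00536512,
       -0.04168411]), 'tau': array([-1.70463616e-03, -6.12631202e+01, -2.58187187e+01,  6.91854581e-02,
        4.80708957e-02, -5.42487271e-05]), 'position': array([0.28167227, 0.55765801, 0.22805265]), 'tcp_rot': array([-1.79935142e+02, -6.65204386e-03,  1.53198219e+02]), 'force': array([-0.01714536,  0.11560495, -0.18248937]), 'ft_torque': array([ 0.01911761,  0.02011583, -0.02196911]), 'finger_force': 0.0, 'opening': 0.0949908634188122}
scene {'fx': 485.203646558297, 'fy': 485.203646558297, 'cx': 276.7669466800841, 'cy': 208.7974359287301, 'R': array([[-0.73357471,  0.67960758,  0.00129941],
       [ 0.56951038,  0.61577584, -0.54449797],
       [-0.37084509, -0.39868991, -0.83876115]]), 't': array([ 0.39958818, -0.28415614,  1.23309743])}
top {'fx': 380.0457272649744, 'fy': 380.0457272649744, 'cx': 280.02905778908007, 'cy': 209.36233241328065, 'R': array([[-0.02308855, -0.99971572, -0.0059496 ],
       [-0.98502233,  0.02376558, -0.17078114],
       [ 0.17087399,  0.0019174 , -0.98529102]]), 't': array([0.02329806, 0.55834488, 0.88504295])}
```

View pics/scene0.png

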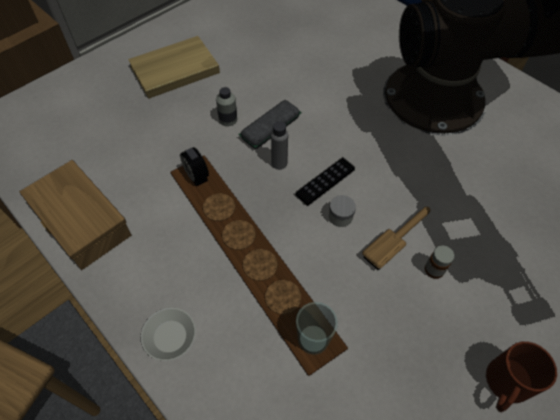

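View pics/top0.png

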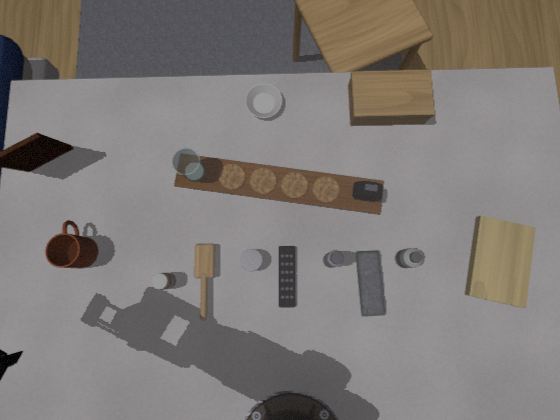

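The scene view shows the clock at (194,166), glass (316,328), coasters (219,207), (239,235), (260,264) and (283,296). The containers are lotion (227,107), spray (280,147), jar (342,211) and pill (440,262). In the top view, lotion is at (412,257), spray (336,258), jar (251,260) and pill (163,281), with coasters from (326,189) to (232,176).

```bash
cat > h.py <<'E'
from workcell import *
import cv2, numpy as np
def ray(n,u,v,z):
    c=camera_model(n);R=c["R"];C=-R.T@c["t"]
    d=R.T@np.array([(u-c["cx"])/c["fx"],(v-c["cy"])/c["fy"],1]);return (C+d*(z-C[2])/d[2])[:2]
def proj(n,X):
    c=camera_model(n);p=c["R"]@np.array(X)+c["t"];return np.array([c["cx"]+c["fx"]*p[0]/p[2],c["cy"]+c["fy"]*p[1]/p[2]])
E
python3 - <<'E'
from h import *
I={n:cv2.imread(f"pics/{n}0.png") for n in("scene","top")}
P={"scene":[(280,147),(227,107),(440,262),(342,211)],"top":[(338,259),(412,257),(163,281),(251,260)]}
rows=[]
for n in P:
    rows.append(np.hstack([cv2.resize(I[n][v-25:v+25,u-25:u+25],(200,200),interpolation=cv2.INTER_NEAREST) for u,v in P[n]]))
cv2.imwrite("pics/c1.png",cv2.convertScaleAbs(np.vstack(rows),alpha=1.6))
# coasters: cork brighter/yellower than board
K={"scene":[(219,207),(239,235),(260,264),(283,296)],"top":[(326,189),(295,185),(263,181),(232,176)]}
for n in K:
    h=cv2.cvtColor(I[n],cv2.COLOR_BGR2HSV)
    print(n,[h[v,u].tolist() for u,v in K[n]])
    o=[]
    for u,v in K[n]:
        w=h[v-26:v+26,u-26:u+26]; m=((w[...,2]>90)&(w[...,1]>80)).astype(np.uint8)
        m=cv2.morphologyEx(m,cv2.MORPH_CLOSE,np.ones((5,5)))
        k,l,s,c=cv2.connectedComponentsWithStats(m); i=1+s[1:,4].argmax()
        hull=cv2.convexHull(np.argwhere(l==i)[:,::-1].astype(np.float32)); e=cv2.fitEllipse(hull)
        cu,cv_=e[0][0]+u-26,e[0][1]+v-26
        o.append(ray(n,cu,cv_,.012)); print(np.round([cu,cv_,*e[1]],1),o[-1].round(4))
    print(np.linalg.norm(np.diff(o,axis=0),axis=1).round(4))
E
```

```text
scene [[16, 132, 87], [16, 129, 89], [16, 130, 86], [16, 132, 85]]
[217.5 208.1  20.3  27.7] [ 0.6205 -0.1041]
[237.9 234.6  25.   28.7] [ 0.6306 -0.025 ]
[262.3 266.8  21.5  25.7] [0.6429 0.0638]
[285.  300.6  13.1  25. ] [0.6586 0.1458]
[0.0797 0.0897 0.0835]
top [[16, 93, 121], [14, 94, 120], [14, 91, 118], [14, 92, 125]]
[325.4 189.5  33.2 192.2] [ 0.614  -0.1077]
[298.9 185.8  33.6 187.5] [ 0.6256 -0.04  ]
[257.4 180.2  33.4 205.5] [0.6429 0.0669]
[236.1 177.7  36.4  81.3] [0.6509 0.122 ]
[0.0686 0.1083 0.0557]
```

View pics/c1.png

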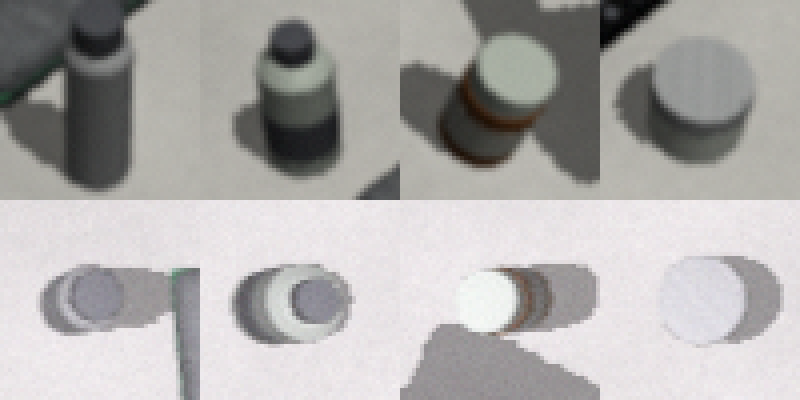

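The crops resolve the container tops. In the top view, cap centres are at spray (336.5,257), lotion (416,256.5), pill (159.5,280.5) and jar (251.5,259.5). In the scene view, they are at lotion (225,91), pill (444,254) and jar (342.5,205.5). The coaster mask leaked into the board, so I'll redo it with an Otsu threshold.

Run:
```python
from h import *
I={n:cv2.imread(f"pics/{n}0.png") for n in("scene","top")}
T={"spray":(.126,(336.5,257),None),"lotion":(.096,(416,256.5),(225,91)),"pill":(.070,(159.5,280.5),(444,254)),"jar":(.045,(251.5,259.5),(342.5,205.5))}
for k,(z,t,s) in T.items():
    a=ray("top",*t,z); print(k,a.round(4),ray("scene",*s,z).round(4) if s else proj("scene",[*a,0]).round(1))
K={"scene":[(219,207),(239,235),(260,264),(283,296)],"top":[(326,189),(295,185),(263,181),(232,176)]}
for n in K:
    h=cv2.cvtColor(cv2.medianBlur(I[n],3),cv2.COLOR_BGR2HSV); o=[]
    for u,v in K[n]:
        r=20
        w=h[v-r:v+r,u-r:u+r]; b=w[...,1]>60
        val=w[...,2][b]; th,_=cv2.threshold(val.reshape(-1,1),0,255,cv2.THRESH_OTSU)
        m=(b&(w[...,2]>th)).astype(np.uint8)
        m=cv2.morphologyEx(m,cv2.MORPH_OPEN,cv2.getStructuringElement(2,(5,5)))
        k,l,s,c=cv2.connectedComponentsWithStats(m); i=l[r,r] or 1+s[1:,4].argmax()
        e=cv2.fitEllipse(cv2.convexHull(np.argwhere(l==i)[:,::-1].astype(np.float32)))
        cu,cv_=e[0][0]+u-r,e[0][1]+v-r
        o.append(ray(n,cu,cv_,.012)); print(np.round([th,cu,cv_,*e[1]],1),o[-1].round(4))
    print(np.linalg.norm(np.diff(o,axis=0),axis=1).round(4))
```

```text
spray [ 0.436  -0.1117] [278.4 163.3]
lotion [ 0.4342 -0.2965] [ 0.4349 -0.2927]
pill [0.3938 0.2942] [0.393  0.2976]
jar [0.4384 0.0817] [0.4386 0.0845]
[ 71.  218.7 206.4  26.1  31.1] [ 0.6158 -0.1059]
[ 71.  238.3 234.1  28.3  32.2] [ 0.6292 -0.0254]
[ 72.  259.7 264.1  30.2  34. ] [0.6426 0.0558]
[ 68.  282.8 296.4  33.5  35.1] [0.6558 0.1367]
[0.0816 0.0822 0.082 ]
[112.  325.5 188.9  25.   26.2] [ 0.6156 -0.108 ]
[113.  293.9 184.5  24.9  26.2] [ 0.6292 -0.027 ]
[113.  262.5 180.2  25.2  25.5] [0.6425 0.0537]
[ 91.  235.9 177.8  35.4  62.3] [0.6507 0.1227]
[0.0821 0.0817 0.0695]
```

Both views agree on the coasters: (0.616,-0.107), (0.629,-0.026), (0.6425,0.055) and (0.656,0.136), 82 mm apart. They also agree on the objects to within 4 mm. First I'll turn the gripper to yaw 80.6° so it closes across the row, and I'll keep that yaw throughout.

Request:
play_rows --steps '[[[0, 0, 0.1056, 0, 0, 0, 1], [0, 0, 0.1056, 0, 0, 0, 1], [0, 0, 0.1056, 0, 0, 0, 1], [0, 0, 0.1056, 0, 0, 0, 1], [0, 0, 0.1056, 0, 0, 0, 1], [0, 0, 0.1056, 0, 0, 0, 1], [0, 0, 0.1056, 0, 0, 0, 1], [0, 0, 0.1056, 0, 0, 0, 1], [0, 0, 0.1056, 0, 0, 0, 1], [0, 0, 0.1056, 0, 0, 0, 1], [0, 0, 0.1056, 0, 0, 0, 1], [0, 0, 0.1056, 0, 0, 0, 1]]]' --squeeze 12

```text
clock: 1.1
position: [0.2817, 0.5577, 0.2283]
tcp_rot: [-180.0, 0.0, 80.3]
force: [0.7, 0.2, -0.7]
opening: 0.0948
finger_force: 0.0
```

```bash
cat >> h.py <<'E'
from scipy.spatial.transform import Rotation as Ro
def go(x,y,z=None):
    s=sense();p=s["position"];R=Ro.from_euler("xyz",s["tcp_rot"],degrees=True).as_matrix()
    d=R.T@(np.array([x,y,p[2] if z is None else z])-p)*1000
    print("shift mm",d.round(1),"at",p.round(4),"rot",s["tcp_rot"].round(2),"t",round(s["clock"],2),"open",round(s["opening"],4),"F",s["force"].round(1))
E
python3 -c "
from h import *
print(tcp_to_tips); go(.4385,.083,.14)"
```

```text
0.014
shift mm [-441.5  234.6   88.5] at [0.2817 0.5577 0.2283] rot [-1.7999e+02  3.0000e-02  8.0290e+01] t 1.1 open 0.0948 F [ 0.7  0.2 -0.7]
```

Request:
play_rows --steps '[[[0, 0, 0, -35, 19, 0, 1], [0, 0, 0, -35, 19, 0, 1], [0, 0, 0, -35, 19, 0, 1], [0, 0, 0, -35, 19, 0, 1], [0, 0, 0, -35, 19, 0, 1], [0, 0, 0, -35, 19, 0, 1], [0, 0, 0, -35, 19, 0, 1], [0, 0, 0, -35, 19, 0, 1], [0, 0, 0, -35, 19, 0, 1], [0, 0, 0, -35, 19, 0, 1], [0, 0, 0, -35, 19, 0, 1], [0, 0, 0, -35, 19, 0, 1]]]'

```text
clock: 2.1
position: [0.4382, 0.1044, 0.2286]
tcp_rot: [-180.0, -0.0, 80.6]
force: [0.6, 1.2, 0.3]
opening: 0.0951
finger_force: 0.0
```

```bash
python3 -c "
from h import *
go(.4385,.083,.031)"
```

```text
shift mm [-21.    3.8 197.6] at [0.4382 0.1044 0.2286] rot [-1.80e+02 -1.00e-02  8.06e+01] t 2.1 open 0.0951 F [0.6 1.2 0.3]
```

Request:
play_rows --steps '[[[0, 0, 0, -11, 2, 0, 1], [0, 0, 0, -10, 2, 0, 1], [0, 0, 0, 0, 0, 25, 1], [0, 0, 0, 0, 0, 25, 1], [0, 0, 0, 0, 0, 25, 1], [0, 0, 0, 0, 0, 25, 1], [0, 0, 0, 0, 0, 25, 1], [0, 0, 0, 0, 0, 25, 1], [0, 0, 0, 0, 0, 20, 1], [0, 0, 0, 0, 0, 16, 1], [0, 0, 0, 0, 0, 12, 1], [0, 0, 0, 0, 0, 0, 1]]]'

```text
clock: 3.1
position: [0.4375, 0.0854, 0.0288]
tcp_rot: [-179.8, 0.0, 80.6]
force: [0.2, -0.3, -0.8]
opening: 0.0949
finger_force: 0.0
```

Request:
play_rows --steps '[[[0, 0, 0, 0, 0, 0, 0.1], [0, 0, 0, 0, 0, 0, 0.1], [0, 0, 0, 0, 0, 0, -0.2], [0, 0, 0, 0, 0, 0, -0.2], [0, 0, 0, 0, 0, 0, -0.4], [0, 0, 0, 0, 0, 0, -0.4], [0, 0, 0, 0, 0, 0, -0.4], [0, 0, 0, 0, 0, 0, -0.4]]]' --squeeze 12

```text
clock: 3.77
position: [0.4387, 0.0849, 0.0309]
tcp_rot: [180.0, -0.0, 80.6]
force: [-0.7, -0.3, 4.9]
opening: 0.0537
finger_force: 12.0
```

Request:
play_rows --steps '[[[0, 0, 0, 0, 0, -10, -0.4], [0, 0, 0, 0, 0, -20, -0.4], [0, 0, 0, 0, 0, -30, -0.4], [0, 0, 0, 0, 0, -30, -0.4], [0, 0, 0, 0, 0, -30, -0.4], [0, 0, 0, 5, 10, 0, -0.4], [0, 0, 0, 10, 25, 0, -0.4], [0, 0, 0, 15, 35, 0, -0.4], [0, 0, 0, 15, 35, 0, -0.4], [0, 0, 0, 15, 35, 0, -0.4], [0, 0, 0, 15, 35, 0, -0.4], [0, 0, 0, 8, 20, 0, -0.4]]]'

```text
clock: 4.77
position: [0.6476, 0.1358, 0.1495]
tcp_rot: [180.0, -0.0, 80.6]
force: [-0.6, 0.0, -0.1]
opening: 0.0539
finger_force: 12.0
```

```bash
python3 -c "
from h import *
print(sense()['finger_force']);go(.6558,.137,.045)"
```

```text
12.000114619731903
shift mm [  2.5   7.8 104.5] at [0.6476 0.1358 0.1495] rot [ 1.7996e+02 -2.0000e-02  8.0590e+01] t 4.77 open 0.0539 F [-0.6  0.  -0.1]
```

Request:
play_rows --steps '[[[0, 0, 0, 1, 5, 0, -0.4], [0, 0, 0, 1, 3, 0, -0.4], [0, 0, 0, 0, 0, 20, -0.4], [0, 0, 0, 0, 0, 25, -0.4], [0, 0, 0, 0, 0, 20, -0.4], [0, 0, 0, 0, 0, 15, -0.4], [0, 0, 0, 0, 0, 10, -0.4], [0, 0, 0, 0, 0, 0, -0.4]]]'

```text
clock: 5.43
position: [0.6512, 0.1353, 0.0585]
tcp_rot: [-179.8, 0.1, 80.6]
force: [0.3, 0.6, -1.9]
opening: 0.054
finger_force: 12.0
```

```bash
python3 -c "
from h import *
go(.6558,.137,.043)"
```

```text
shift mm [ 2.5  4.3 15.5] at [0.6512 0.1353 0.0585] rot [-1.7979e+02  5.0000e-02  8.0580e+01] t 5.43 open 0.054 F [ 0.3  0.6 -1.9]
```

Request:
play_rows --steps '[[[0, 0, 0, 2, 4, 0, -0.4], [0, 0, 0, 0, 0, 8, -0.4], [0, 0, 0, 0, 0, 4, -0.4], [0, 0, 0, 0, 0, 2, -0.4], [0, 0, 0, 0, 0, 1, -0.4], [0, 0, 0, 0, 0, 0, -0.4], [0, 0, 0, 0, 0, 0, -0.4]]]'

```text
clock: 6.02
position: [0.6571, 0.1369, 0.0458]
tcp_rot: [180.0, -0.0, 80.6]
force: [-0.5, 0.4, -0.6]
opening: 0.0539
finger_force: 12.0
```

Request:
play_rows --steps '[[[0, 0, 0, 0, -1, 1.5, -0.4], [0, 0, 0, 0, 0, 1, -0.4], [0, 0, 0, 0, 0, 0.5, -0.4], [0, 0, 0, 0, 0, 0, -0.4], [0, 0, 0, 0, 0, 0, -0.4]]]'

```text
clock: 6.43
position: [0.656, 0.1371, 0.0429]
tcp_rot: [-180.0, -0.0, 80.6]
force: [-1.3, -0.0, 3.3]
opening: 0.0537
finger_force: 12.0
```

Request:
play_rows --steps '[[[0, 0, 0, 0, 0, 0, 1], [0, 0, 0, 0, 0, 0, 1], [0, 0, 0, 0, 0, 0, 1], [0, 0, 0, 0, 0, 0, 1], [0, 0, 0, 0, 0, 0, 1], [0, 0, 0, 0, 0, -15, 1], [0, 0, 0, 0, 0, -25, 1], [0, 0, 0, 0, 0, -30, 1], [0, 0, 0, 0, 0, -30, 1], [0, 0, 0, 0, 0, -30, 1], [0, 0, 0, 0, 0, -30, 1], [0, 0, 0, 0, 0, 0, 1]]]'

```text
clock: 7.43
position: [0.658, 0.1373, 0.209]
tcp_rot: [179.5, -0.1, 80.6]
force: [0.2, 0.5, 0.4]
opening: 0.0949
finger_force: 0.0
```

```bash
python3 -c "
from h import *
go(.3934,.296,.031)"
```

```text
shift mm [ 112.9 -288.5  175.8] at [0.658  0.1373 0.209 ] rot [ 1.7951e+02 -1.5000e-01  8.0600e+01] t 7.43 open 0.0949 F [0.2 0.5 0.4]
```

Request:
play_rows --steps '[[[0, 0, 0, 5, -14, 0, 1], [0, 0, 0, 10, -25, 0, 1], [0, 0, 0, 12, -30, 0, 1], [0, 0, 0, 12, -30, 0, 1], [0, 0, 0, 12, -30, 0, 1], [0, 0, 0, 12, -30, 0, 1], [0, 0, 0, 12, -30, 0, 1], [0, 0, 0, 12, -30, 0, 1], [0, 0, 0, 12, -30, 0, 1], [0, 0, 0, 10, -25, 20, 1], [0, 0, 0, 5, -11, 30, 1], [0, 0, 0, 0, 0, 30, 1]]]'

```text
clock: 8.43
position: [0.3916, 0.2974, 0.1225]
tcp_rot: [179.9, -0.1, 80.7]
force: [1.3, 0.0, -0.2]
opening: 0.0948
finger_force: 0.0
```

Run:
```python
from h import *
go(.3934,.296,.031)
t=snapshot("top");s=snapshot("scene")
a=cv2.resize(t[130:300,130:350],(660,510)); 
cv2.imwrite("pics/t1.png",a[:,:,::-1]); cv2.imwrite("pics/s1.png",s[:,:,::-1])
```

```text
shift mm [-1.2  1.9 91.5] at [0.3916 0.2974 0.1225] rot [ 1.7991e+02 -9.0000e-02  8.0730e+01] t 8.43 open 0.0948 F [ 1.3  0.  -0.2]
```

View pics/t1.png

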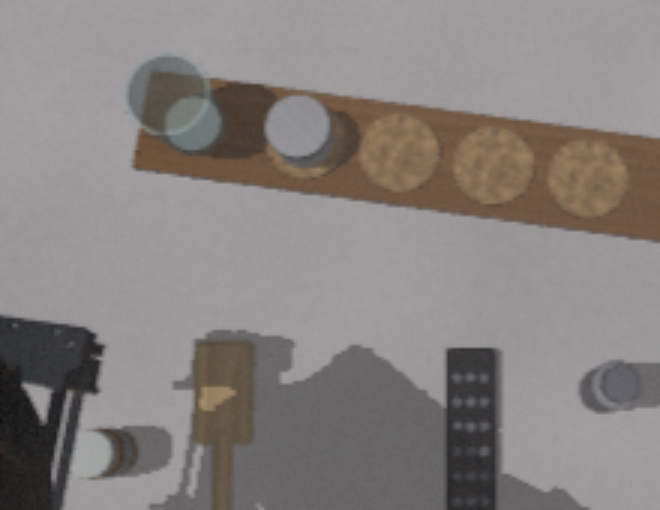

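The jar stands on the coaster next to the glass, with its lid at crop (298,127), full image (229,172). I'll go on to the pill bottle.

Request:
play_rows --steps '[[[0, 0, 0, -1, 2, 20, 1], [0, 0, 0, 0, 0, 25, 1], [0, 0, 0, 0, 0, 25, 1], [0, 0, 0, 0, 0, 15, 1], [0, 0, 0, 0, 0, 5, 1], [0, 0, 0, 0, 0, 0, 1], [0, 0, 0, 0, 0, 0, 1]]]'

```text
clock: 9.12
position: [0.3961, 0.2949, 0.0337]
tcp_rot: [180.0, -0.0, 80.6]
force: [0.1, -0.6, 1.4]
opening: 0.0952
finger_force: 0.0
```

Request:
play_rows --steps '[[[0, 0, 0, 0, 0, 0, 0], [0, 0, 0, 0, 0, 0, 0], [0, 0, 0, 0, 0, 0, -0.3], [0, 0, 0, 0, 0, 0, -0.3], [0, 0, 0, 0, 0, 0, -0.6], [0, 0, 0, 0, 0, 0, -0.6], [0, 0, 0, 0, 0, 0, -0.6], [0, 0, 0, 0, 0, 0, -0.6], [0, 0, 0, 0, 0, 0, -0.6]]]' --squeeze 10

```text
clock: 9.87
position: [0.3953, 0.2948, 0.0326]
tcp_rot: [-180.0, 0.0, 80.6]
force: [-0.4, -0.1, 0.6]
opening: 0.0404
finger_force: 0.3
```

```bash
python3 -c "
from h import *
print(ray('top',229,172,.057));go(.6425,.055,.043)"
```

```text
[0.65409796 0.1342313 ]
shift mm [-196.1  283.1  -10.4] at [0.3953 0.2948 0.0326] rot [-179.99    0.     80.59] t 9.87 open 0.0404 F [-0.4 -0.1  0.6]
```

Request:
play_rows --steps '[[[0, 0, 0, 0, 0, 0, -0.6], [0, 0, 0, 0, 0, 0, -0.6], [0, 0, 0, 0, 0, 0, -0.6], [0, 0, 0, 0, 0, -10, -0.6], [0, 0, 0, 0, 0, -25, -0.6], [0, 0, 0, 0, 0, -30, -0.6], [0, 0, 0, 0, 0, -30, -0.6], [0, 0, 0, 0, 0, -25, -0.6], [0, 0, 0, 0, 0, -10, -0.6], [0, 0, 0, -6, 8, 0, -0.6], [0, 0, 0, -15, 20, 0, -0.6], [0, 0, 0, -20, 30, 0, -0.6]]]'

```text
clock: 10.87
position: [0.4452, 0.2446, 0.1626]
tcp_rot: [-180.0, 0.0, 80.8]
force: [0.7, 0.8, -1.0]
opening: 0.0397
finger_force: 10.0
```

Request:
play_rows --steps '[[[0, 0, 0, -20, 30, 0, -0.6], [0, 0, 0, -20, 30, 0, -0.6], [0, 0, 0, -20, 30, 0, -0.6], [0, 0, 0, -20, 30, 0, -0.6], [0, 0, 0, -20, 30, 0, -0.6], [0, 0, 0, -20, 30, 0, -0.6], [0, 0, 0, -20, 25, 0, -0.6], [0, 0, 0, -15, 15, 0, -0.6], [0, 0, 0, 0, 5, 0, -0.6], [0, 0, 0, 0, 0, 0, -0.6], [0, 0, 0, 0, 0, 0, -0.6]]]'

```text
clock: 11.78
position: [0.6419, 0.0551, 0.1618]
tcp_rot: [-179.9, 0.0, 80.6]
force: [-1.2, -0.1, -0.7]
opening: 0.04
finger_force: 10.0
```

```bash
python3 -c "
from h import *
print(sense()['finger_force']);go(.6425,.055,.045)"
```

```text
9.999882395204622
shift mm [ -0.    0.8 116.8] at [0.6419 0.0551 0.1618] rot [-179.91    0.     80.57] t 11.78 open 0.04 F [-1.2 -0.1 -0.7]
```

Request:
play_rows --steps '[[[0, 0, 0, 0, 1, 15, -0.6], [0, 0, 0, 0, 0, 25, -0.6], [0, 0, 0, 0, 0, 25, -0.6], [0, 0, 0, 0, 0, 25, -0.6], [0, 0, 0, 0, 0, 15, -0.6], [0, 0, 0, 0, 0, 7, -0.6], [0, 0, 0, 0, 0, 3, -0.6], [0, 0, 0, 0, 0, 1, -0.6], [0, 0, 0, 0, 0, 0, -0.6], [0, 0, 0, 0, 0, 0, -0.6], [0, 0, 0, 0, 0, 0, -0.6]]]'

```text
clock: 12.7
position: [0.6439, 0.0551, 0.0477]
tcp_rot: [179.9, -0.0, 80.6]
force: [1.0, 0.2, -0.6]
opening: 0.0397
finger_force: 10.0
```

Request:
play_rows --steps '[[[0, 0, 0, 0, -1, 1, -0.6], [0, 0, 0, 0, 0, 1, -0.6], [0, 0, 0, 0, 0, 1, -0.6], [0, 0, 0, 0, 0, 0.5, -0.6], [0, 0, 0, 0, 0, 0, -0.6], [0, 0, 0, 0, 0, 0, -0.6]]]'

```text
clock: 13.2
position: [0.6426, 0.0552, 0.0443]
tcp_rot: [180.0, -0.0, 80.6]
force: [-4.4, -0.8, 10.6]
opening: 0.0395
finger_force: 10.0
```

Request:
play_rows --steps '[[[0, 0, 0, 0, 0, -0.5, -0.6], [0, 0, 0, 0, 0, 0, 1], [0, 0, 0, 0, 0, 0, 1], [0, 0, 0, 0, 0, 0, 1], [0, 0, 0, 0, 0, 0, 1], [0, 0, 0, 0, 0, 0, 1], [0, 0, 0, 0, 0, -15, 1], [0, 0, 0, 0, 0, -30, 1], [0, 0, 0, 0, 0, -35, 1], [0, 0, 0, 0, 0, -35, 1], [0, 0, 0, 0, 0, -30, 1], [0, 0, 0, 0, 0, -15, 1]]]'

```text
clock: 14.2
position: [0.6434, 0.0552, 0.2078]
tcp_rot: [179.7, -0.0, 80.6]
force: [-0.2, -0.6, -0.2]
opening: 0.0949
finger_force: 0.0
```

Request:
play_rows --steps '[[[0, 0, 0, -19, -7, 0, 1], [0, 0, 0, -36, -14, 0, 1], [0, 0, 0, -36, -14, 0, 1], [0, 0, 0, -36, -14, 0, 1], [0, 0, 0, -36, -14, 0, 1], [0, 0, 0, -36, -14, 0, 1], [0, 0, 0, -36, -14, 0, 1], [0, 0, 0, -36, -14, 0, 1], [0, 0, 0, -36, -14, 0, 1], [0, 0, 0, -36, -14, 0, 1], [0, 0, 0, -25, -11, 0, 1], [0, 0, 0, -11, -4, 0, 1]]]'

```text
clock: 15.2
position: [0.4328, -0.297, 0.2036]
tcp_rot: [-180.0, 0.0, 80.4]
force: [-0.3, 0.2, 0.4]
opening: 0.0949
finger_force: 0.0
```

Run:
```python
from h import *
go(.4346,-.2946,.045)
t=snapshot("top")
a=cv2.resize(t[130:300,200:420],(660,510)); 
cv2.imwrite("pics/t2.png",a[:,:,::-1])
```

```text
shift mm [  2.8   1.4 158.6] at [ 0.4328 -0.297   0.2036] rot [-1.800e+02  2.000e-02  8.044e+01] t 15.2 open 0.0949 F [-0.3  0.2  0.4]
```

View pics/t2.png

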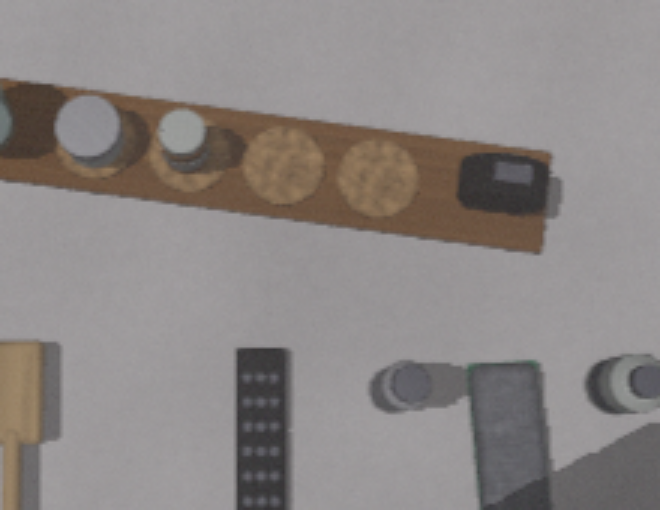

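The pill bottle stands on the third coaster, with its cap at crop (183,132), full image (260.7,173.7). I'll lower onto the lotion bottle.

Request:
play_rows --steps '[[[0, 0, 0, 2, 1, 0, 1], [0, 0, 0, 0, 0, 20, 1], [0, 0, 0, 0, 0, 30, 1], [0, 0, 0, 0, 0, 30, 1], [0, 0, 0, 0, 0, 30, 1], [0, 0, 0, 0, 0, 25, 1], [0, 0, 0, 0, 0, 15, 1], [0, 0, 0, 0, 0, 5, 1], [0, 0, 0, 0, 0, 0, 1], [0, 0, 0, 0, 0, 0, 1]]]'

```text
clock: 16.08
position: [0.4366, -0.2921, 0.0491]
tcp_rot: [180.0, 0.0, 80.7]
force: [0.7, -0.6, -0.9]
opening: 0.0951
finger_force: 0.0
```

Request:
play_rows --steps '[[[0, 0, 0, 0, 0, 0, 0.1], [0, 0, 0, 0, 0, 0, 0.1], [0, 0, 0, 0, 0, 0, -0.2], [0, 0, 0, 0, 0, 0, -0.2], [0, 0, 0, 0, 0, 0, -0.5], [0, 0, 0, 0, 0, 0, -0.5], [0, 0, 0, 0, 0, 0, -0.5], [0, 0, 0, 0, 0, 0, -0.5], [0, 0, 0, 0, 0, 0, -0.5], [0, 0, 0, 0, 0, 0, -0.5], [0, 0, 0, 0, 0, 0, -0.5]]]' --squeeze 12

```text
clock: 17.0
position: [0.4358, -0.2927, 0.0486]
tcp_rot: [-180.0, -0.0, 80.6]
force: [-1.7, -0.0, 1.0]
opening: 0.0458
finger_force: 12.0
```

```bash
python3 -c "
from h import *
print(ray('top',260.7,173.7,.082));go(.6292,-.026,.06)"
```

```text
[0.64099272 0.054506  ]
shift mm [294.8 147.2 -11.4] at [ 0.4358 -0.2927  0.0486] rot [-1.7999e+02 -1.0000e-02  8.0590e+01] t 17.0 open 0.0458 F [-1.7 -0.   1. ]
```

Request:
play_rows --steps '[[[0, 0, 0, 0, 0, -10, -0.5], [0, 0, 0, 0, 0, -25, -0.5], [0, 0, 0, 0, 0, -30, -0.5], [0, 0, 0, 0, 0, -30, -0.5], [0, 0, 0, 0, 0, -20, -0.5], [0, 0, 0, 0, 0, -10, -0.5], [0, 0, 0, 10, 5, 0, -0.5], [0, 0, 0, 20, 10, 0, -0.5], [0, 0, 0, 30, 15, 0, -0.5], [0, 0, 0, 30, 15, 0, -0.5], [0, 0, 0, 30, 15, 0, -0.5], [0, 0, 0, 30, 15, 0, -0.5]]]'

```text
clock: 18.0
position: [0.5347, -0.1547, 0.172]
tcp_rot: [-179.9, -0.0, 80.6]
force: [-0.0, -0.7, -1.6]
opening: 0.0457
finger_force: 12.0
```

Request:
play_rows --steps '[[[0, 0, 0, 30, 15, 0, -0.5], [0, 0, 0, 30, 15, 0, -0.5], [0, 0, 0, 30, 15, 0, -0.5], [0, 0, 0, 30, 15, 0, -0.5], [0, 0, 0, 17, 8, 0, -0.5], [0, 0, 0, 8, 4, 0, -0.5], [0, 0, 0, 0, 0, 0, -0.5], [0, 0, 0, 0, 0, 0, -0.5]]]'

```text
clock: 18.67
position: [0.6284, -0.0257, 0.1725]
tcp_rot: [-179.9, 0.0, 80.6]
force: [0.5, 0.5, -1.2]
opening: 0.0457
finger_force: 12.0
```

```bash
python3 -c "
from h import *
print(sense()['finger_force']);go(.6292,-.0255,.0606)"
```

```text
11.999600245908368
shift mm [  0.3   1.  111.9] at [ 0.6284 -0.0257  0.1725] rot [-1.7989e+02  1.0000e-02  8.0630e+01] t 18.67 open 0.0457 F [ 0.5  0.5 -1.2]
```

Request:
play_rows --steps '[[[0, 0, 0, 0, 0, 15, -0.5], [0, 0, 0, 0, 0, 25, -0.5], [0, 0, 0, 0, 0, 25, -0.5], [0, 0, 0, 0, 0, 20, -0.5], [0, 0, 0, 0, 0, 15, -0.5], [0, 0, 0, 0, 0, 7, -0.5], [0, 0, 0, 0, 0, 2, -0.5], [0, 0, 0, 0, 0, 0, -0.5], [0, 0, 0, 0, 0, 0, -0.5], [0, 0, 0, 0, 0, 0, -0.5]]]'

```text
clock: 19.5
position: [0.6295, -0.026, 0.0657]
tcp_rot: [179.9, -0.0, 80.6]
force: [0.9, -0.8, -1.0]
opening: 0.0452
finger_force: 12.0
```

Request:
play_rows --steps '[[[0, 0, 0, 0, 0, 2, -0.5], [0, 0, 0, 0, 0, 1, -0.5], [0, 0, 0, 0, 0, 1, -0.5], [0, 0, 0, 0, 0, 0.5, -0.5], [0, 0, 0, 0, 0, 0, -0.5], [0, 0, 0, 0, 0, 0, -0.5]]]'

```text
clock: 20.0
position: [0.6291, -0.0257, 0.0606]
tcp_rot: [180.0, -0.0, 80.6]
force: [-1.6, 0.3, 5.3]
opening: 0.0452
finger_force: 12.0
```

Request:
play_rows --steps '[[[0, 0, 0, 0, 0, 0, 1], [0, 0, 0, 0, 0, 0, 1], [0, 0, 0, 0, 0, 0, 1], [0, 0, 0, 0, 0, 0, 1], [0, 0, 0, 0, 0, 0, 1], [0, 0, 0, 0, 0, -15, 1], [0, 0, 0, 0, 0, -30, 1], [0, 0, 0, 0, 0, -35, 1], [0, 0, 0, 0, 0, -35, 1], [0, 0, 0, 0, 0, -30, 1], [0, 0, 0, 0, 0, -15, 1], [0, 0, 0, 0, 0, 0, 1]]]'

```text
clock: 21.0
position: [0.6303, -0.0259, 0.2241]
tcp_rot: [179.6, -0.0, 80.6]
force: [0.9, -1.0, 0.2]
opening: 0.0948
finger_force: 0.0
```

Request:
play_rows --steps '[[[0, 0, 0, -8, -12, 0, 1], [0, 0, 0, -18, -26, 0, 1], [0, 0, 0, -20, -30, 0, 1], [0, 0, 0, -20, -30, 0, 1], [0, 0, 0, -20, -30, 0, 1], [0, 0, 0, -18, -27, 0, 1], [0, 0, 0, -10, -16, 0, 1], [0, 0, 0, -2, -6, 0, 1], [0, 0, 0, 0, 0, 0, 1], [0, 0, 0, 0, 0, 0, 1]]]'

```text
clock: 21.83
position: [0.4362, -0.1112, 0.22]
tcp_rot: [180.0, -0.0, 80.6]
force: [0.4, -0.1, 0.2]
opening: 0.0947
finger_force: 0.0
```

Run:
```python
from h import *
go(.436,-.111,.072)
cv2.imwrite("pics/s3.png",snapshot("scene")[:,:,::-1])
```

```text
shift mm [  0.2  -0.2 148. ] at [ 0.4362 -0.1112  0.22  ] rot [ 1.7998e+02 -1.0000e-02  8.0570e+01] t 21.83 open 0.0947 F [ 0.4 -0.1  0.2]
```

View pics/s3.png

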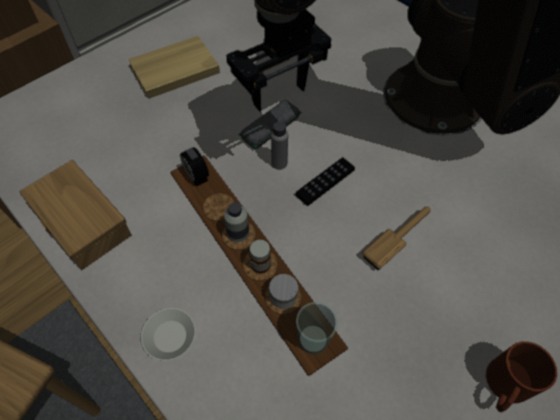

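The scene view shows the lotion bottle at (236,222), pill bottle at (260,255) and jar at (283,292), all upright. The gripper is above the spray can at (280,147), which I'll pick up now.

Request:
play_rows --steps '[[[0, 0, 0, 0, 0, 15, 1], [0, 0, 0, 0, 0, 25, 1], [0, 0, 0, 0, 0, 25, 1], [0, 0, 0, 0, 0, 25, 1], [0, 0, 0, 0, 0, 25, 1], [0, 0, 0, 0, 0, 17, 1], [0, 0, 0, 0, 0, 10, 1], [0, 0, 0, 0, 0, 4, 1], [0, 0, 0, 0, 0, 0, 1], [0, 0, 0, 0, 0, 0, 1]]]'

```text
clock: 22.72
position: [0.4361, -0.111, 0.0742]
tcp_rot: [180.0, -0.0, 80.6]
force: [0.1, -0.3, 0.6]
opening: 0.0952
finger_force: 0.0
```

Request:
play_rows --steps '[[[0, 0, 0, 0, 0, 0, 0], [0, 0, 0, 0, 0, 0, 0], [0, 0, 0, 0, 0, 0, -0.3], [0, 0, 0, 0, 0, 0, -0.3], [0, 0, 0, 0, 0, 0, -0.6], [0, 0, 0, 0, 0, 0, -0.6], [0, 0, 0, 0, 0, 0, -0.6], [0, 0, 0, 0, 0, 0, -0.6], [0, 0, 0, 0, 0, 0, -0.6], [0, 0, 0, 0, 0, 0, -0.6], [0, 0, 0, 0, 0, 0, -0.6], [0, 0, 0, 0, 0, 0, -0.6]]]' --squeeze 12

```text
clock: 23.72
position: [0.4355, -0.1112, 0.0741]
tcp_rot: [180.0, -0.0, 80.6]
force: [-0.3, -0.3, -0.4]
opening: 0.0374
finger_force: 12.0
```

```bash
python3 -c "
from h import *
go(.6157,-.107,.085)"
```

```text
shift mm [ 33.6 177.1 -10.9] at [ 0.4355 -0.1112  0.0741] rot [ 1.800e+02 -1.000e-02  8.059e+01] t 23.72 open 0.0374 F [-0.3 -0.3 -0.4]
```

Request:
play_rows --steps '[[[0, 0, 0, 0, 0, -10, -0.6], [0, 0, 0, 0, 0, -20, -0.6], [0, 0, 0, 0, 0, -25, -0.6], [0, 0, 0, 0, 0, -15, -0.6], [0, 0, 0, 2, 12, 0, -0.6], [0, 0, 0, 5, 25, 0, -0.6], [0, 0, 0, 6, 30, 0, -0.6], [0, 0, 0, 6, 30, 0, -0.6], [0, 0, 0, 6, 30, 0, -0.6], [0, 0, 0, 5, 25, 0, -0.6], [0, 0, 0, 3, 18, 0, -0.6], [0, 0, 0, 1, 7, 0, -0.6]]]'

```text
clock: 24.72
position: [0.6176, -0.1065, 0.1435]
tcp_rot: [180.0, -0.0, 80.6]
force: [-0.7, -0.3, -0.6]
opening: 0.0376
finger_force: 12.0
```

Request:
play_rows --steps '[[[0, 0, 0, 0, 0, 0, -0.6], [0, 0, 0, 0, 0, 0, -0.6], [0, 0, 0, 0, 0, 12, -0.6], [0, 0, 0, 0, 0, 20, -0.6], [0, 0, 0, 0, 0, 14, -0.6], [0, 0, 0, 0, 0, 6, -0.6], [0, 0, 0, 0, 0, 0, -0.6], [0, 0, 0, 0, 0, 0, -0.6]]]'

```text
clock: 25.38
position: [0.6153, -0.1067, 0.0922]
tcp_rot: [-180.0, -0.0, 80.6]
force: [0.3, -0.1, -0.5]
opening: 0.0379
finger_force: 12.0
```

```bash
python3 -c "
from h import *
print(sense()['finger_force']);go(.6157,-.107,.0861)"
```

```text
11.995393260876881
shift mm [-0.2  0.4  6.1] at [ 0.6153 -0.1067  0.0922] rot [-1.7998e+02 -1.0000e-02  8.0580e+01] t 25.38 open 0.0379 F [ 0.3 -0.1 -0.5]
```

Request:
play_rows --steps '[[[0, 0, 0, 0, 0, 3, -0.6], [0, 0, 0, 0, 0, 1.5, -0.6], [0, 0, 0, 0, 0, 1, -0.6], [0, 0, 0, 0, 0, 0.5, -0.6], [0, 0, 0, 0, 0, 0, -0.6], [0, 0, 0, 0, 0, 0, -0.6]]]'

```text
clock: 25.88
position: [0.6157, -0.1066, 0.0863]
tcp_rot: [180.0, -0.0, 80.6]
force: [-0.6, 1.0, -1.0]
opening: 0.0375
finger_force: 12.0
```

Request:
play_rows --steps '[[[0, 0, 0, 0, 0, 0.5, -0.6], [0, 0, 0, 0, 0, 0, -0.6], [0, 0, 0, 0, 0, 0, -0.6]]]'

```text
clock: 26.13
position: [0.6158, -0.1066, 0.0861]
tcp_rot: [180.0, 0.0, 80.6]
force: [-1.8, 0.5, 4.6]
opening: 0.0378
finger_force: 12.0
```

Contact at 4.6 N. I'll release, rise, back away and look.

Request:
play_rows --steps '[[[0, 0, 0, 0, 0, 0, 1], [0, 0, 0, 0, 0, 0, 1], [0, 0, 0, 0, 0, 0, 1], [0, 0, 0, 0, 0, 0, 1], [0, 0, 0, 0, 0, 0, 1], [0, 0, 0, 0, 0, -15, 1], [0, 0, 0, 0, 0, -30, 1], [0, 0, 0, 0, 0, -35, 1], [0, 0, 0, 0, 0, -35, 1], [0, 0, 0, 0, 0, -30, 1], [0, 0, 0, 0, 0, -10, 1], [0, 0, 0, 0, 0, 0, 1]]]'

```text
clock: 27.13
position: [0.6164, -0.1068, 0.2434]
tcp_rot: [179.7, 0.0, 80.6]
force: [-0.3, -0.8, -0.0]
opening: 0.0947
finger_force: 0.0
```

Request:
play_rows --steps '[[[0, 0, 0, -10, -10, 0, 1], [0, 0, 0, -25, -20, 0, 1], [0, 0, 0, -25, -25, 0, 1], [0, 0, 0, -25, -25, 0, 1], [0, 0, 0, -25, -25, 0, 1], [0, 0, 0, -25, -25, 0, 1], [0, 0, 0, -25, -25, 0, 1], [0, 0, 0, -15, -15, 0, 1], [0, 0, 0, -5, -5, 0, 1], [0, 0, 0, 0, 0, 0, 1], [0, 0, 0, 0, 0, 0, 1]]]'

```text
clock: 28.05
position: [0.4138, -0.2554, 0.2398]
tcp_rot: [-180.0, -0.0, 80.5]
force: [-0.1, -0.5, 0.8]
opening: 0.0954
finger_force: 0.0
```

Run:
```python
from h import *
t=snapshot("top")
cv2.imwrite("pics/t4.png",cv2.resize(t[140:230,165:395],(690,270),interpolation=cv2.INTER_CUBIC)[:,:,::-1])
```

```text
(no output)
```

View pics/t4.png

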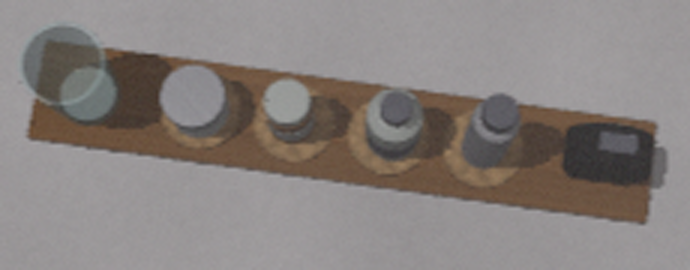

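All four stand upright in the right order. The lotion cap is at crop (398,108) and the spray cap at (500,112), and the clock and glass haven't moved. I'll check those two positions, then hand in.

Run:
```python
from h import *
a=ray("top",297.3,175.7,.108);b=ray("top",331.3,177,.138)
ea=np.linalg.norm(a-[.6292,-.026]);eb=np.linalg.norm(b-[.6157,-.107]);print(a,b,ea,eb)
if max(ea,eb)<.009: print(finish_job())
```

```text
[ 0.62697958 -0.03207996] [ 0.6141395  -0.10691793] 0.00647272411139549 0.0015626604151833697
the job is handed in; nothing more can be done
None
```

I handed the job in with all four containers upright on the coasters in the right order from the clock; measured from the pictures they sit about 2 to 6 mm off centre (limit 13 mm), and the clock and glass look unmoved.

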